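# Clamp the amber jar in its fixture

### The job

Without picking anything up, push the amber jar along the fixture's deck with the fingertips until it stands against the blue end stop. Then push the clamp's red lever over, past its dead point, until it snaps into lock and the black jaw holds the jar against the white fence. Keep the jar upright on the deck throughout, and leave the loose lid, the bottles and the other things around the fixture where they are.

Things in the scene. Friction and masses are not known exactly. Their poses are not given: they have to be found in the camera images.
- fixture: the jar fixture, bolted down: an aluminium deck 250 x 300 x 12 mm flat on the table. Origin on the table, z up; at yaw 0 its x points away from the robot, y to its left; the deck spans x -120 to +130, y -150 to +150 mm. A clamp with a red lever and black jaw stands on it: the clamp's housing spans x -100 to -15, y +10 to +70 mm, up to 58 mm above the table
- fence (a point): middle of the top edge of the low white fence's jar-side face; the face is at fixture x = +81 mm, runs along the fixture's y for 280 mm and is 22 mm high above the deck
- end_stop (a point): middle of the top edge of the blue end stop's jar-side face; the face is at fixture y = +76 mm, runs from x = +7 to +82 mm and is 34 mm high above the deck
- jar_home (a point): where the jar's centre is when the jar touches both fence and end stop: fixture x = +45, y = +40 mm, 49.5 mm above the table (half-way up the jar)
- jar_center (a point): centre (half-way up) of the task's jar: amber, white paper band, black lid, 72 mm in diameter, straight-sided for its lowest 45 mm, 75 mm high, 0.15 to 0.3 kg. It starts upright on the deck, 95 to 135 mm short of home (in the fixture's -y) and 2 to 11 mm off the fence. Friction about 0.6; it may tip if pushed higher than 45 mm above the deck
- lever (a joint): angle (rad) of the clamp's lever in the fixture's x-z plane. 0 = open, leaning 0.5 rad from upright towards -x (its start); 0.5 = upright; about 0.65 = dead point; 1.0 = locked, leaning 0.5 rad towards +x, at its stop. A spring drives it back to open before the dead point, and on to 1.0 beyond it. Pushing it over in +x takes 3 to 8 N at the grip
- lever_tip (a point): the free top end of the lever, on its middle line, 105 mm from the pivot. The red round grip, 20 mm in diameter, covers the last 65 mm of the lever
- lever_hinge (a point): the lever's pivot, 50 mm above the table, at fixture x = -58, y = +40 mm; its axis runs along the fixture's y
- jaw_face (a point): middle of the face of the clamp's black jaw, 36 mm wide, 34 mm high. The lever drives it: it moves 15 mm in the fixture's +x to meet a jar, and when locked it presses the jar against the fence
- spare_lid_c (a point): bystander: loose black lid, 60 mm across, 16 mm high, lying on the deck; point at its centre
- pump_a: bystander: amber pump bottle with black pump head, 66 mm in diameter, 184 mm high, right of the fixture; origin under its centre
- pump_b: bystander: amber pump bottle with black pump head, 66 mm in diameter, 184 mm high, right of the fixture; origin under its centre
- pump_c: bystander: amber pump bottle with black pump head, 66 mm in diameter, 184 mm high, right of the fixture; origin under its centre
- jug: bystander: green plastic measuring mug, 90 mm across, 110 mm high, left of the fixture; origin under its centre
- funnel: bystander: orange funnel standing on its wide mouth, 100 mm across, 95 mm high, left of the fixture; origin under its centre
Mind the look-alikes: they are no part of the job. Of the things that look like the part that bears jar_center, the middle-sized one is meant.

How it is judged:
By the outcome, as a careful person would: the job done as asked, in the order asked, and still so for the second after the job is handed in, with the robot touching nothing.
It also fails if it takes over 48 s, if anything falls off the work surface, if the arm or the gripper's body presses on something with over 40 N, if the wrist force passes 120 N, or if a joint passes its speed limit or range.

### The arm

A 6-joint arm with a two-finger parallel gripper is mounted at the origin on the work surface. World frame = base frame: x ahead of the robot, y to its left, z up, the work surface at z = 0. Lengths are in m, angles in rad, forces in N, time in s.
With the tool pointing down it reaches from about 0.375 to 0.9 m from the base axis. Payload 3.1 kg.
Tool frame: the origin (TCP) lies at the centre of the arm's flange, where the gripper is bolted on; the fingertips stand 173 mm ahead of it and the grasp point (between the pads) lies 155 mm ahead of it; z points along the fingers, x is the direction in which the jaws open and shut, and the axes are right-handed (so a half turn about z gives the same grasp; the last joint's range is limited). The gripper opens to 85 mm and grips with 20 to 120 N. Pads are 22 mm wide; open, the fingers measure 114 mm over their backs; the gripper's body (76 mm by 85 mm) begins 54 mm behind the grasp point. The pads swing forward as they close: fully open they stand 13 mm farther back than shut.
Start: joints at [0.944, 0.527, 1.433, -0, 1.181, -0.178], TCP at [0.271, 0.563, 0.405] pointing down, gripper open.
Joint ranges: [-3.08, 3.08], [-0.75, 2.2], [0.22, 2.44], [-1.43, 4.57], [0, 2.65], [-2.85, 2.85]. Speed limits (rad/s): [2.79, 2.79, 3.14, 3.14, 3.14, 3.14].

### API

Orientations are given as a unit quaternion [x, y, z, w].
In Python, from station import manip gives the robot as it stands.
- The arm moves only by the shell command python3 -m jog 'ROWS' [OPENING] [FORCE]. ROWS is JSON, a list that holds one entry, the list of rows, each a list of 4 numbers: the shift along the world's x, y, z in mm, then the turn about the world's z in degrees. A call has exactly 8 rows; each row shifts and turns the commanded pose from where the row before left it; what a row does not reach is not made up. A row lasts 1/8 s, in which the tool goes at most 62.5 mm and 10.7 degrees, less where a joint would pass 70% of its speed; a pose out of reach is approached as far as the arm can. A call is refused whole if a number of a shift passes 62.5 or a number of a turn 10.7, either way. A call with a gripper value outside its range is refused whole. OPENING is the opening in per cent of the stroke, from 0 (shut) to 100 (fully open), set as the call begins (- or left out, the last holds). The fingers move at their own pace and stop on an object; FORCE is the grip in N (left out, the last holds). Time passes only in rows, so rows that do not move let the fingers close, or fill a call up. It gives the time, the measured TCP pose, the force and the opening at its end, in the units of the state.
- manip.sense(): the state, without advancing time (a new reading comes with each control period).
- manip.snapshot(name): name is "scene" or "top" or "wrist"; returns the picture (480x640x3 uint8, red, green, blue); there is no depth.
- manip.camera_info(name): a dict with "fx", "fy", "cx", "cy" (pixels), "R" (3x3) and "t" (3): a world point X has camera coordinates R X + t. Camera axes: x right, y down, z forward; pixel columns grow to the right and rows downward; lengths in m; the calibration is good to about 2 mm. A picture is of the moment at which its call begins: read the wrist's pose just before it. camera_info takes no time and is no camera call; for the wrist camera it gives the pose at the moment of the call.
- manip.sign_off(): hands the job in, once; it reports no verdict.
The state is a dict: "t": time; "q": joint angles; "qd": joint speeds; "tau": joint torques, N m; "tcp_pos": TCP position; "tool_rot": TCP orientation; "force": force on the tool from outside, world axes, zero at the start; "ft_torque": the same for the moment, N m; "finger_gap": opening from 0.0 (shut) to 1.0 (fully open).
Only numpy, scipy, OpenCV 4.12 (cv2) and the standard library are available. Lean on these libraries where they do the work, as an engineer would, in place of code of your own. Each camera call takes 0.05 s, during which the arm holds its last target. There are 200 camera calls.

## Working session

There is one attempt and no reset: what is moved stays moved. The work goes in short steps, Python scripts to look and compute and a shell command to move; the robot and the scene stay as the last step left them, time stands still between calls to the robot, and variables do not carry over. Pictures are saved under pics/ and viewed, about 8 in all and at most 12, crops included, and the job is handed in when it is done.

```bash
mkdir -p pics
python3 - <<'E'
from station import manip
import cv2
for n in("scene","top"):
    cv2.imwrite(f"pics/{n}0.png",manip.snapshot(n)[:,:,::-1])
    c=manip.camera_info(n);print(n,{k:(v if isinstance(v,float) else __import__('numpy').round(v,4).tolist()) for k,v in c.items()})
s=manip.sense();print(s)
E
```

```text
scene {'fx': 536.1798482504364, 'fy': 536.1798482504364, 'cx': 326.372440766472, 'cy': 244.4519357807965, 'R': [[-0.7279, 0.6855, 0.0156], [0.5466, 0.5938, -0.5905], [-0.414, -0.4213, -0.8069]], 't': [0.4086, -0.2362, 1.469]}
top {'fx': 535.7648419762122, 'fy': 535.7648419762122, 'cx': 318.9284840059642, 'cy': 241.00856592700526, 'R': [[0.0237, -0.9995, -0.0199], [-0.9914, -0.0209, -0.1295], [0.1291, 0.0228, -0.9914]], 't': [-0.008, 0.5475, 1.3144]}
{'t': 0.1, 'q': array([ 9.43489288e-01,  5.28389659e-01,  1.43378763e+00, -7.58672507e-06,
        1.18142206e+00, -1.78495389e-01]), 'qd': array([ 1.25692162e-03, -8.93854401e-04, -2.23881841e-03,  9.08102113e-04,
        6.47923467e-05,  1.95534370e-04]), 'tau': array([-1.84324203e-04, -4.43307459e+01, -1.78584999e+01, -2.56080730e-04,
        3.86080108e-03, -3.00629814e-06]), 'tcp_pos': array([0.27096838, 0.56285678, 0.40381675]), 'tool_rot': array([ 8.46726383e-01,  5.32027654e-01, -9.29531171e-04,  3.77741747e-04]), 'force': array([ 0.51584613, -0.07445902, -0.56957625]), 'ft_torque': array([ 0.03716217, -0.02029403, -0.01493828]), 'finger_gap': 1.0008598174779662}
```

View pics/top0.png

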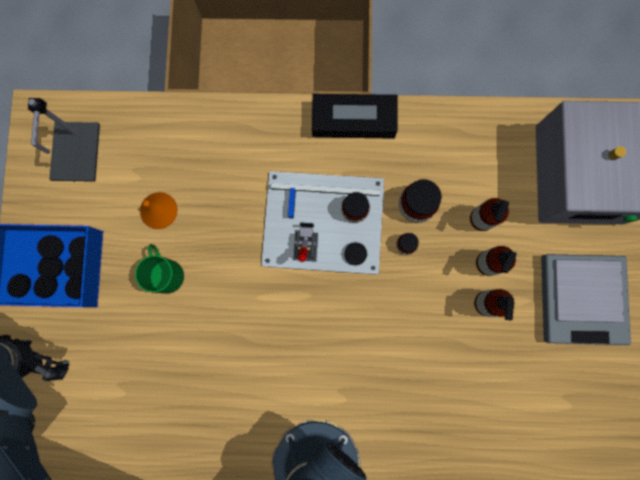

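View pics/scene0.png

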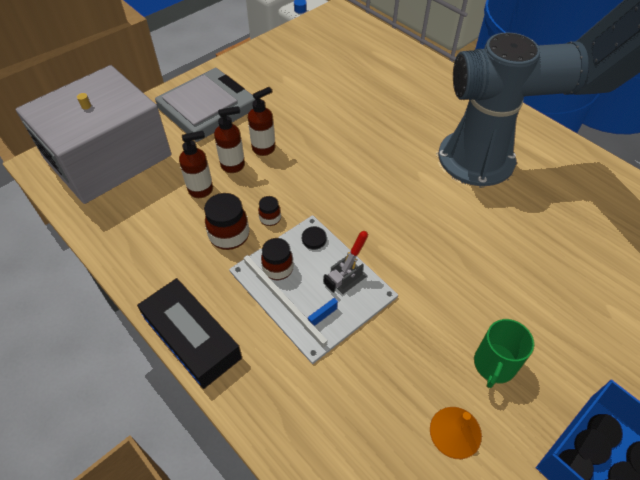

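Top view: the deck has corners near (269,172), (383,179), (379,273) and (262,266). The task jar is at (355,207) on the deck, with the loose lid at (355,254). The large jar (420,200) and small jar (407,243) beside the deck are look-alikes. The red lever is at (303,254) and the end stop at (291,203).

```bash
cat > h.py <<'E'
import numpy as np,cv2
from station import manip
def ray(n,uv,z):
    c=manip.camera_info(n);R=np.array(c['R']);t=np.array(c['t'])
    d=R.T@np.array([(uv[0]-c['cx'])/c['fx'],(uv[1]-c['cy'])/c['fy'],1]);o=-R.T@t
    return o+d*(z-o[2])/d[2]
def proj(n,P):
    c=manip.camera_info(n);p=np.array(c['R'])@P+np.array(c['t'])
    return c['fx']*p[0]/p[2]+c['cx'],c['fy']*p[1]/p[2]+c['cy']
E
python3 - <<'E'
from h import *
np.set_printoptions(precision=4,suppress=True)
im=cv2.imread('pics/top0.png');hsv=cv2.cvtColor(im,cv2.COLOR_BGR2HSV)
m=((hsv[...,1]<50)&(hsv[...,2]>120)).astype(np.uint8);m[:160]=0;m[290:]=0;m[:,:250]=0;m[:,395:]=0
pts=cv2.findNonZero(m);print(cv2.minAreaRect(pts))
h=cv2.convexHull(pts);q=cv2.approxPolyDP(h,6,True)[:,0];print(q)
P=[ray('top',a,.012) for a in q];print(np.array(P)); 
r=cv2.minAreaRect(np.array([ray('top',a,.012)[:2]*1000 for a in h[:,0]],np.float32));print(r)
v=hsv[...,2]
def blob(mask,n,z,box):
    k=np.zeros_like(mask,np.uint8);x0,y0,x1,y1=box;k[y0:y1,x0:x1]=mask[y0:y1,x0:x1]
    c=max(cv2.findContours(k,0,2)[0],key=cv2.contourArea);e=cv2.minEnclosingCircle(c);M=cv2.moments(c);g=(M['m10']/M['m00'],M['m01']/M['m00'])
    print(n,e,g,ray('top',g,z), 'circ',ray('top',e[0],z))
dark=(v<55)&~((hsv[...,1]>170)&(v>40))
blob(dark,'jar',.087,(335,185,375,225));blob(dark,'lid',.028,(335,235,375,270));blob(dark,'big',.11,(395,175,445,225));blob(dark,'small',.06,(392,230,425,258))
blob((hsv[...,0]>100)&(hsv[...,0]<130)&(hsv[...,1]>120),'stop',.046,(280,180,300,222))
blob(((hsv[...,0]<8)|(hsv[...,0]>172))&(hsv[...,1]>150)&(v>90),'lever',.13,(290,235,320,270))
big=cv2.resize(im[160:290,250:450],None,fx=4,fy=4,interpolation=cv2.INTER_CUBIC)
s=cv2.imread('pics/scene0.png')[180:370,190:410];s=cv2.resize(s,None,fx=2.5,fy=2.5,interpolation=cv2.INTER_CUBIC)
cv2.imwrite('pics/c1.png',s);cv2.imwrite('pics/c0.png',big)
E
```

```text
((322.6570739746094, 222.14382934570312), (117.87167358398438, 96.11995697021484), 3.814074993133545)
[[383 179]
 [378 273]
 [261 264]
 [270 171]]
[[ 0.7165 -0.1577  0.012 ]
 [ 0.4719 -0.1471  0.012 ]
 [ 0.4883  0.1514  0.012 ]
 [ 0.7324  0.137   0.012 ]]
((601.246826171875, -4.0766143798828125), (301.46466064453125, 250.42510986328125), 87.32051086425781)
jar ((355.5, 206.5), 14.30044937133789) (354.7544731610338, 205.50497017892644) [ 0.6301 -0.0823  0.087 ] circ [ 0.6277 -0.0841  0.087 ]
lid ((354.75152587890625, 253.45706176757812), 10.81594467163086) (354.91781521184276, 253.364471669219) [ 0.519  -0.0871  0.028 ] circ [ 0.5188 -0.0867  0.028 ]
big ((420.5, 199.5), 20.700340270996094) (420.216621253406, 198.65743263699665) [ 0.6453 -0.2376  0.11  ] circ [ 0.6432 -0.2383  0.11  ]
small ((407.0, 243.0), 10.295730590820312) (406.91798476859987, 242.94376098418277) [ 0.5442 -0.2133  0.06  ] circ [ 0.544  -0.2135  0.06  ]
stop ((291.5, 202.5), 14.57748031616211) (291.1708784596871, 202.52587244283995) [0.6428 0.0765 0.046 ] circ [0.6428 0.0756 0.046 ]
lever ((302.0, 253.5), 6.800835609436035) (302.92345679012345, 254.37037037037038) [0.503  0.0387 0.13  ] circ [0.505  0.0409 0.13  ]
```

View pics/c0.png

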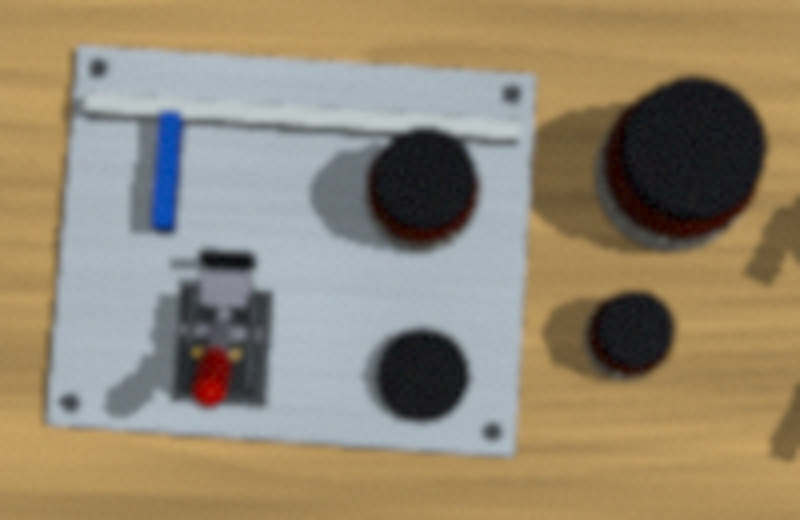

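```bash
python3 -m jog '[[[22,-44,0,-4.2],[22,-44,0,-4.2],[22,-44,0,-4.2],[22,-44,0,-4.2],[22,-44,0,-4.2],[22,-44,0,-4.2],[22,-44,0,-4.2],[22,-44,0,-4.2]]]' 50 20
python3 -m jog '[[[22,-44,0,-4.2],[22,-44,0,-4.2],[22,-44,0,-4.2],[22,-44,0,-4.2],[22,-44,0,-4.2],[24,-44,0,-4.2],[24,-40,0,-4.2],[0,0,0,0]]]'
python3 - <<'E'
from h import *
s=manip.sense();print(s['tcp_pos'],s['tool_rot'],s['finger_gap'])
cv2.imwrite('pics/w1.png',manip.snapshot('wrist')[:,:,::-1])
c=manip.camera_info('wrist');np.savez('w1.npz',**{k:np.array(v) for k,v in c.items()})
for n,P in dict(jarlid=(.6297,-.0845,.087),jarbase=(.6297,-.0845,.012),c1=(.7165,-.1577,.012),c2=(.4719,-.1471,.012)).items():print(n,proj('wrist',np.array(P)))
E
```

```text
t: 1.1
tcp_pos: [0.4475, 0.2096, 0.4045]
tool_rot: [0.965, 0.263, -0.0, -0.0]
force: [-0.8, -0.2, 0.1]
finger_gap: 0.502
t: 2.1
tcp_pos: [0.6065, -0.0961, 0.4041]
tool_rot: [1.0, 0.009, 0.001, 0.001]
force: [-0.3, 0.6, 0.2]
finger_gap: 0.496
[ 0.60652427 -0.09614566  0.40412264] [9.99957204e-01 9.21522123e-03 6.33706203e-04 5.18308895e-04] 0.49646329793571203
jarlid (np.float64(355.1878604746796), np.float64(214.8595641683442))
jarbase (np.float64(348.69829959956684), np.float64(195.21528587411893))
c1 (np.float64(433.362818393626), np.float64(270.2210735176017))
c2 (np.float64(184.5305353406532), np.float64(255.27058496907492))
```

View pics/w1.png

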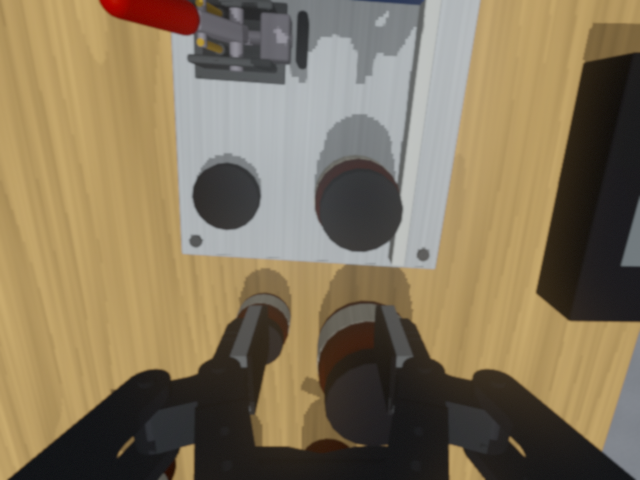

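The wrist view shows the jar lid at about (360,208) and the near deck edge from (182,253) to (434,269). The loose lid is at (227,192), and the big and small jars are under the fingers. The fixture's right-hand fence line is visible.

Run:
```python
from h import *
np.set_printoptions(precision=4,suppress=True)
im=cv2.imread('pics/w1.png');g=cv2.cvtColor(im,cv2.COLOR_BGR2GRAY);hsv=cv2.cvtColor(im,cv2.COLOR_BGR2HSV)
k=((g<75)&(hsv[...,1]<60)).astype(np.uint8);k[:155]=0;k[262:]=0;k[:,:310]=0;k[:,405:]=0
k=cv2.morphologyEx(k,cv2.MORPH_OPEN,np.ones((9,9)))
c=max(cv2.findContours(k,0,2)[0],key=cv2.contourArea);e=cv2.fitEllipse(cv2.convexHull(c));print(e,cv2.minEnclosingCircle(c))
for n,a,z in [('jar',e[0],.087),('jar eye',(360,208),.087),('c2',(182,253),.012),('c1',(435,269),.012),('left top',(172,40),.012),('right top',(479,0),.012),('fence bot r',(391,262),.012),('fence top',(427,0),.012),('bigtop',(367,400),.115)]:print(n,ray('wrist',a,z))
# big jar height: two views
for z in(.09,.1,.11,.12,.13):print(z,ray('top',(422.5,198.5),z)[:2],ray('wrist',(367,400),z)[:2])
```

```text
((358.7298889160156, 207.39076232910156), (83.04795837402344, 87.8062515258789), 124.95018768310547) ((357.5, 206.5), 45.39282989501953)
jar [ 0.6321 -0.0787  0.087 ]
jar eye [ 0.633  -0.0792  0.087 ]
c2 [ 0.4696 -0.1448  0.012 ]
c1 [ 0.718  -0.1564  0.012 ]
left top [0.4784 0.0421 0.012 ]
right top [0.7274 0.0758 0.012 ]
fence bot r [ 0.674  -0.1499  0.012 ]
fence top [0.6858 0.075  0.012 ]
bigtop [ 0.6437 -0.2287  0.115 ]
0.09 [ 0.6501 -0.2465] [ 0.6476 -0.2495]
0.1 [ 0.6479 -0.2448] [ 0.646  -0.2412]
0.11 [ 0.6458 -0.2431] [ 0.6445 -0.2328]
0.12 [ 0.6436 -0.2414] [ 0.6429 -0.2245]
0.13 [ 0.6415 -0.2396] [ 0.6414 -0.2162]
```

```bash
python3 -m jog '[[[12,-20,0,-2],[11,-19,0,-1.9],[0,0,0,0],[0,0,-40,0],[0,0,-50,0],[0,0,-50,0],[0,0,-54,0],[0,0,0,0]]]'
python3 - <<'E'
from h import *
s=manip.sense();print(s['tcp_pos'],s['tool_rot'],s['force'])
cv2.imwrite('pics/w2.png',manip.snapshot('wrist')[:,:,::-1])
cv2.imwrite('pics/s2.png',manip.snapshot('scene')[:,:,::-1])
E
```

```text
t: 3.15
tcp_pos: [0.6254, -0.1296, 0.2062]
tool_rot: [1.0, -0.022, -0.006, -0.002]
force: [-0.6, 0.8, -0.1]
finger_gap: 0.502
[ 0.62536825 -0.12958591  0.206231  ] [ 0.99973851 -0.02197286 -0.00589285 -0.002319  ] [-0.64292736  0.79692338 -0.13963516]
```

View pics/w2.png

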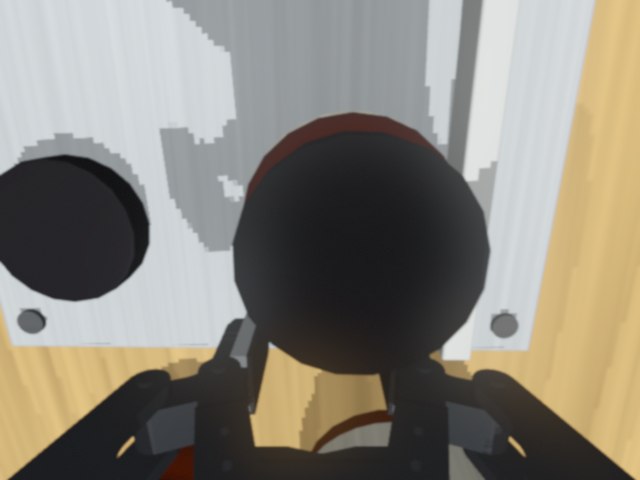

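Run:
```python
from h import *
s=manip.sense();print(s['tcp_pos'],s['tool_rot'])
for a in[(362,250),(235,250),(490,250),(362,373)]:print(ray('wrist',a,.087))
for a,n in[((530,350),'c1'),((12,347),'c2')]:print(n,ray('wrist',a,.012))
print(proj('wrist',np.array([s['tcp_pos'][0],s['tcp_pos'][1]+.011,.045])))
```

```text
[ 0.62810333 -0.13090412  0.21160062] [ 9.99754327e-01 -2.21633035e-02 -1.80384739e-04 -2.01717540e-04]
[ 0.64004593 -0.08319678  0.087     ]
[ 0.60786327 -0.08177771  0.087     ]
[ 0.67245739 -0.08462594  0.087     ]
[ 0.63961418 -0.12006731  0.087     ]
c1 [ 0.72982433 -0.16588347  0.012     ]
c2 [ 0.47291135 -0.15291995  0.012     ]
(np.float64(321.39011245023966), np.float64(305.5404697390204))
```

```bash
python3 -m jog '[[[1,10,0,0],[1,12,0,0],[1,13,0,0],[1,13,0,0],[1,13,0,0],[1,13,0,0],[1,13,0,0],[1,13,0,0]]]' 
python3 -m jog '[[[0,0,0,0],[1,6,0,0],[1,4,0,0],[0,4,0,0],[0,3,0,0],[0,0,0,0],[0,0,0,0],[0,0,0,0]]]'
python3 - <<'E'
from h import *
s=manip.sense();print(s['tcp_pos'],s['tool_rot'],s['force'])
cv2.imwrite('pics/t3.png',manip.snapshot('top')[160:290,250:450,::-1].repeat(4,0).repeat(4,1))
a=manip.snapshot('wrist')[:,:,::-1];b=manip.snapshot('scene')[170:370,190:410,::-1]
cv2.imwrite('pics/m3.png',np.hstack([cv2.resize(a,(440,330)),cv2.resize(b,(363,330))])[:,:800])
E
```

```text
t: 4.25
tcp_pos: [0.637, -0.0319, 0.2124]
tool_rot: [1.0, -0.022, 0.002, 0.001]
force: [-0.3, -4.3, 6.5]
finger_gap: 0.5
t: 5.25
tcp_pos: [0.6383, -0.0149, 0.2107]
tool_rot: [1.0, -0.023, 0.0, -0.0]
force: [1.3, -3.4, 4.5]
finger_gap: 0.501
[ 0.63825513 -0.01488184  0.21074155] [ 9.99737183e-01 -2.29243018e-02  2.00671707e-04 -3.53019598e-05] [ 1.31683211 -3.41134819  4.51084333]
```

View pics/m3.png

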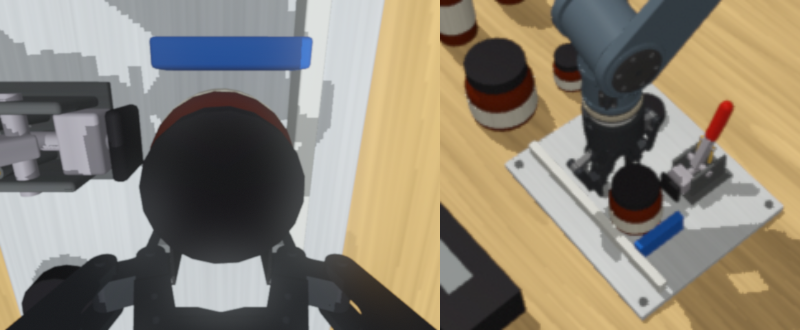

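The wrist view shows the jar cradled between the fingertips and upright, a few mm short of the blue stop. The loose lid at the lower left has not been touched. I'll continue gently until the force rises.

```bash
python3 -m jog '[[[1,3,0,0],[0,3,0,0],[0,3,0,0],[0,2,0,0],[0,0,0,0],[0,0,0,0],[0,0,0,0],[0,0,0,0]]]' 
python3 -m jog '[[[0,2,0,0],[0,2,0,0],[0,0,0,0],[0,0,0,0],[0,0,0,0],[0,0,0,0],[0,0,0,0],[0,0,0,0]]]'
```

```text
t: 6.4
tcp_pos: [0.6391, -0.0046, 0.2107]
tool_rot: [1.0, -0.022, -0.0, 0.001]
force: [-1.3, -6.8, 3.4]
finger_gap: 0.5
t: 7.4
tcp_pos: [0.6395, -0.0033, 0.2108]
tool_rot: [1.0, -0.022, 0.0, 0.003]
force: [-1.3, -16.7, 4.3]
finger_gap: 0.5
```

```bash
python3 -m jog '[[[0,-6,0,0],[-1,-14,0,0],[-1,-15,0,0],[0,0,20,0],[0,0,45,0],[0,0,45,0],[0,0,45,0],[0,0,0,0]]]' 
python3 -m jog '[[[-30,10,0,0],[-30,14,0,0],[-45,18,0,0],[-45,18,0,0],[-45,19,0,0],[0,0,0,0],[0,0,0,0],[0,0,0,0]]]' 0
python3 - <<'E'
from h import *
s=manip.sense();print(s['tcp_pos'],s['tool_rot'],s['force'],s['finger_gap'])
manip.snapshot('top')
t=manip.snapshot('top')[:,:,::-1];cv2.imwrite('pics/t4full.png',t)
a=cv2.resize(t[160:290,250:400],(380,330),interpolation=2);b=cv2.resize(manip.snapshot('scene')[170:370,190:410,::-1],(400,330),interpolation=2)
cv2.imwrite('pics/m4.png',np.hstack([a,b]))
E
```

```text
t: 8.4
tcp_pos: [0.6383, -0.0346, 0.3719]
tool_rot: [1.0, -0.023, 0.006, 0.001]
force: [0.1, -0.5, -0.1]
finger_gap: 0.496
t: 9.4
tcp_pos: [0.4434, 0.0438, 0.3659]
tool_rot: [1.0, -0.023, 0.001, 0.0]
force: [0.5, -0.1, 0.2]
finger_gap: -0.002
[0.44335954 0.04375557 0.36591661] [ 9.99734917e-01 -2.30086944e-02  8.31834087e-04  6.68744437e-05] [ 0.54163581 -0.12686501  0.16478888] -0.002448141542393154
```

View pics/m4.png

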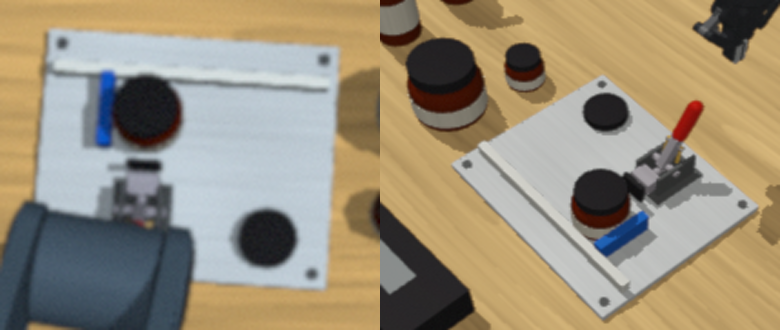

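The jar stands upright against the blue stop, next to the fence. The loose lid and the look-alikes haven't moved. Next is the lever.

```bash
python3 -m jog '[[[0,2,-20,0],[0,0,-30,0],[0,0,-28,0],[0,0,0,0],[5,0,0,0],[8,0,0,0],[8,-1,0,0],[8,0,0,0]]]' 0
python3 -m jog '[[[8,-1,0,0],[8,0,0,0],[8,-1,0,0],[8,0,0,0],[8,-1,0,0],[7,0,0,0],[5,0,0,0],[0,0,0,0]]]'
python3 - <<'E'
from h import *
b=cv2.resize(manip.snapshot('scene')[170:370,190:410,::-1],(660,600),interpolation=2)
cv2.imwrite('pics/m5.png',b)
E
```

```text
t: 10.55
tcp_pos: [0.4721, 0.045, 0.2883]
tool_rot: [1.0, -0.023, 0.001, 0.0]
force: [0.8, 0.3, 0.0]
finger_gap: -0.004
t: 11.55
tcp_pos: [0.5241, 0.042, 0.2877]
tool_rot: [1.0, -0.023, 0.001, 0.0]
force: [-0.4, 0.3, 0.0]
finger_gap: -0.002
```

View pics/m5.png

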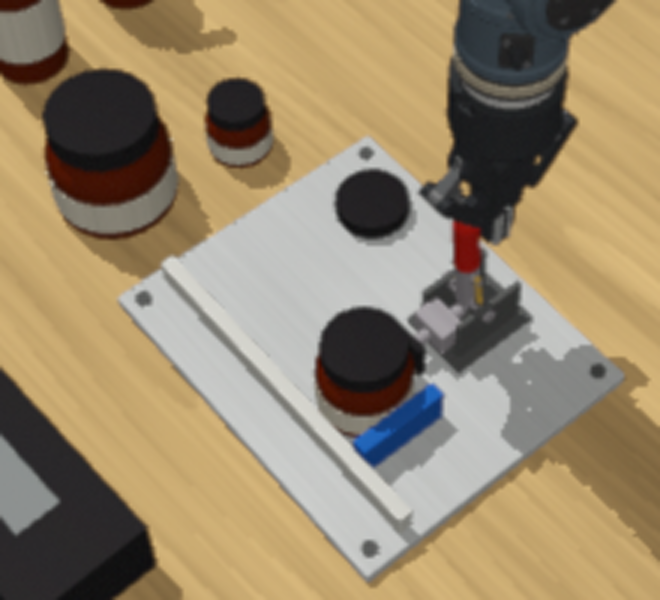

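The lever is close to its dead point and the jaw is nearly at the jar. I'll push further.

```bash
python3 -m jog '[[[5,0,0,0],[5,-1,0,0],[5,0,0,0],[4,0,0,0],[0,0,0,0],[0,0,0,0],[0,0,0,0],[0,0,0,0]]]'
python3 - <<'E'
from h import *
b=cv2.resize(manip.snapshot('scene')[170:370,190:410,::-1],(660,600),interpolation=2)
cv2.imwrite('pics/m6.png',b)
E
```

```text
t: 12.6
tcp_pos: [0.542, 0.0411, 0.2877]
tool_rot: [1.0, -0.023, -0.0, 0.0]
force: [0.0, 0.1, 0.4]
finger_gap: -0.002
```

View pics/m6.png

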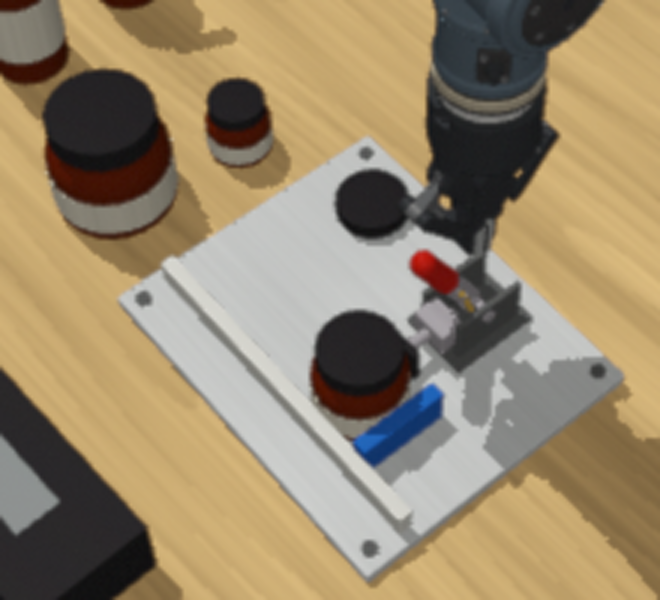

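The lever has snapped over and is free of the finger, and the jaw is on the jar. I'll back off and check.

```bash
python3 -m jog '[[[-20,1,0,0],[-30,1,10,0],[-40,0,40,0],[-30,0,40,0],[0,50,30,0],[0,60,0,0],[0,60,0,0],[0,0,0,0]]]'
python3 -m jog '[[[0,50,0,0],[0,50,0,0],[0,0,0,0],[0,0,0,0],[0,0,0,0],[0,0,0,0],[0,0,0,0],[0,0,0,0]]]'
python3 - <<'E'
from h import *
np.set_printoptions(precision=4,suppress=True)
t=manip.snapshot('top')[:,:,::-1];s=manip.snapshot('scene')[:,:,::-1]
a=cv2.resize(t[160:290,250:400],(450,390),interpolation=2);b=cv2.resize(s[225:345,240:360],(350,350),interpolation=2);b=cv2.copyMakeBorder(b,0,40,0,0,0)
cv2.imwrite('pics/m7.png',np.hstack([a,b]))
R=np.array([[.9988,.0488],[-.0488,.9988]]);o=np.array([.596,-.003])
hsv=cv2.cvtColor(t,cv2.COLOR_BGR2HSV);
fix=lambda uv,z:R.T@(ray('top',uv,z)[:2]-o)
fix=lambda uv,z:np.array([[.9988,-.0488],[.0488,.9988]])@(ray('top',uv,z)[:2]-o)*1000
k=np.zeros((480,640),np.uint8);k[185:225,293:330]=((hsv[...,2]<55)&~((hsv[...,1]>170)&(hsv[...,2]>40)))[185:225,293:330]
c=max(cv2.findContours(k,0,2)[0],key=cv2.contourArea);e=cv2.minEnclosingCircle(c);print('jar lid fix',e,fix(e[0],.087))
k=np.zeros((480,640),np.uint8);k[220:270,290:325]=(((hsv[...,0]<8)|(hsv[...,0]>172))&(hsv[...,1]>150)&(hsv[...,2]>80))[220:270,290:325]
c=max(cv2.findContours(k,0,2)[0],key=cv2.contourArea);e=cv2.minEnclosingCircle(c);print('grip mid fix',e,fix(e[0],.114))
E
```

```text
t: 13.65
tcp_pos: [0.4214, 0.2165, 0.408]
tool_rot: [1.0, -0.019, 0.001, -0.001]
force: [0.1, -0.6, 0.4]
finger_gap: -0.0
t: 14.65
tcp_pos: [0.4222, 0.3128, 0.4078]
tool_rot: [1.0, -0.023, 0.0, -0.0]
force: [-0.3, 0.3, -0.7]
finger_gap: 0.002
jar lid fix ((306.98101806640625, 201.87974548339844), 13.515754699707031) [38.9184 39.5504]
grip mid fix ((305.5, 226.26922607421875), 7.1801557540893555) [-25.7623  37.0636]
```

View pics/m7.png

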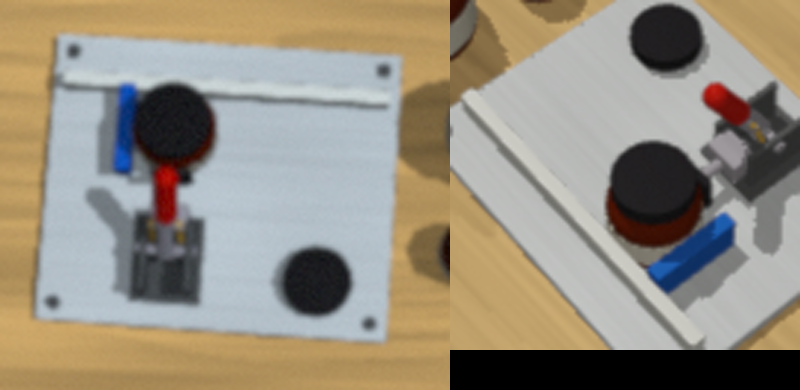

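Run:
```python
from h import *
o=np.array([.596,-.003]);R=np.array([[.9988,.0488],[-.0488,.9988]])
for x in(45,40):print(x,proj('top',np.r_[o+R@np.array([x,40])/1000,.087]),proj('scene',np.r_[o+R@np.array([x,40])/1000,.087]))
print('eye top',(307.7,201.3),'eye scene',(240+653*120/350-350-0+0+450*0 if 0 else 240+(655-450)*120/350,225+182*120/350))
```

```text
45 (np.float64(306.98534743236695), np.float64(199.43431497383148)) (np.float64(309.95390570192046), np.float64(284.95952979511134))
40 (np.float64(306.83148821544216), np.float64(201.4347072645569)) (np.float64(311.8031352462186), np.float64(283.65110114969184))
eye top (307.7, 201.3) eye scene (310.2857142857143, 287.4)
```

The top view shows the lever over and locked and the jar at the stop. The jar's x position is ambiguous to about 4 mm, so I'll take one close look with the wrist camera.

```bash
python3 -m jog '[[[27,-46,0,0],[27,-46,0,0],[27,-46,0,0],[27,-46,0,0],[27,-46,0,0],[27,-46,0,0],[27,-46,0,0],[27,-46,0,0]]]'
python3 -m jog '[[[0,0,0,0],[0,0,0,0],[0,0,0,0],[0,0,0,0],[0,0,0,0],[0,0,0,0],[0,0,0,0],[0,0,0,0]]]'
python3 - <<'E'
from h import *
a=manip.snapshot('wrist')[:,:,::-1];cv2.imwrite('pics/w8.png',a)
o=np.array([.596,-.003]);R=np.array([[.9988,.0488],[-.0488,.9988]])
F=lambda x,y,z:tuple(np.round(proj('wrist',np.r_[o+R@np.array([x,y])/1000,z/1000]),1))
print('home lid',F(45,40,87),'x40',F(40,40,87),'tip',F(-8,40,142),'fence',F(81,40,34),F(81,-60,34),'stop',F(45,76,46),'jaw9',F(9,40,46))
E
```

```text
t: 15.75
tcp_pos: [0.6389, -0.0565, 0.4076]
tool_rot: [1.0, -0.023, 0.0, -0.0]
force: [0.3, -0.5, -0.4]
finger_gap: -0.003
t: 16.75
tcp_pos: [0.6381, -0.0549, 0.4077]
tool_rot: [1.0, -0.023, -0.0, -0.0]
force: [-0.1, -0.3, 0.7]
finger_gap: 0.002
home lid (np.float64(323.0), np.float64(100.1)) x40 (np.float64(315.8), np.float64(100.1)) tip (np.float64(228.7), np.float64(96.6)) fence (np.float64(366.6), np.float64(102.4)) (np.float64(362.2), np.float64(220.4)) stop (np.float64(323.0), np.float64(51.6)) jaw9 (np.float64(277.3), np.float64(101.7))
```

View pics/w8.png

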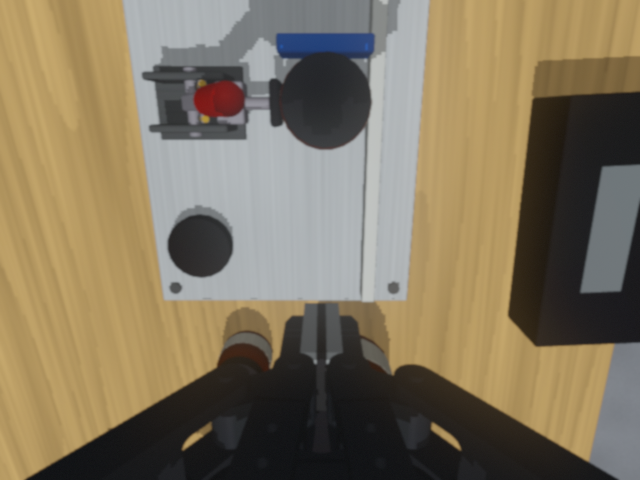

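The wrist view puts the lid centre at (326,100), with home predicted at (323,100). The jar touches the fence and the blue stop, the jaw is on it at (277,102), and the lever grip is at about (228,97), as predicted for locked.

```bash
python3 -c "
from station import manip
print(manip.sign_off())"
```

```text
the job is handed in; nothing more can be done
None
```

The job is done and handed in at about 17 s, well inside the 48 s limit. I pushed the amber jar along the deck between the half-open fingertips until the force rose to about 17 N at the blue stop. I then pushed the red lever past its dead point with the closed fingers, and it snapped over on its own.

- **Jar, lever and jaw:** in the final wrist view the jar is upright. Its lid centre is within about 3 px (2 mm) of the predicted home position. The jaw and lever grip are where the locked position predicts.
- **Surroundings and robot:** the loose lid, and the bottles and jars I could see, looked unmoved. I did not measure them, and the mug and funnel were not in my later pictures. The robot was clear of everything at the end, with the wrist force near zero.
- **One check disagreed:** the overhead camera's colour mask put the jar at x of about 39 mm, instead of 45 mm. I put that down to dark amber glass in the mask, and the closer wrist view supports 45 mm.

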